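# Wedge up the front of a hotplate stirrer and hold it for new foot pads

### The arm

A 6-joint arm with a two-finger parallel gripper is mounted at the origin on the work surface. World frame = base frame: x ahead of the robot, y to its left, z up, the work surface at z = 0. Lengths are in mm, angles in rad, forces in N, time in s.
With the tool pointing down it reaches from about 275 to 1000 mm from the base axis. Payload 8.4 kg.
Tool frame: the origin (TCP) lies on the centre line of the jaws, within the pads' length; the fingertips stand 14 mm ahead of it and the grasp point (between the pads) lies 5 mm behind it; z points along the fingers, y is the line along which they close (so a half turn about z gives the same grasp; the last joint's range is limited). The gripper opens to 85 mm and grips with 20 to 120 N. Pads are 22 mm wide; open, the fingers measure 114 mm over their backs; the gripper's body (76 mm by 85 mm) begins 54 mm behind the grasp point. The pads swing forward as they close: fully open they stand 13 mm farther back than shut.
Start: joints at [-1.337, 0.353, 1.633, -0, 1.155, -0.002], TCP at [146.011, -607.708, 245.281] pointing down, gripper open.
Joint ranges: [-2.63, 2.63], [-0.92, 2.1], [0.06, 2.66], [-1.3, 4.44], [0, 2.69], [-3.02, 3.02]. Speed limits (rad/s): [2.22, 2.22, 2.79, 3.14, 3.14, 3.14].

### API

Orientations are given as [roll, pitch, yaw] about the fixed x, y, z axes, in that order (R = Rz(yaw) Ry(pitch) Rx(roll)).
In Python, from rig import r gives the robot as it stands.
- The arm moves only by the tool step_arm, never from a script. Its argument "plan" is text: rows parted by semicolons, each of 7 numbers parted by spaces: the turn, a rotation vector about the world's x, y, z in degrees, then the shift along the world's x, y, z in mm, then the closure in counts, from 0 (fully open) to 255 (shut). In form: rx ry rz x y z hand; .... A call has 1 to 8 rows; each row is the pose to reach, as a shift and turn from the pose commanded when the call began; what a row does not reach only later rows make up. A row lasts 1/10 s, in which the tool goes at most 50 mm and 8.59 degrees, less where a joint would pass 70% of its speed; a pose out of reach is approached as far as the arm can. A call with a gripper value outside its range is refused whole. The fingers move at their own pace and stop on an object; "force" is the grip in N (left out, the last holds). Time passes only in rows, so rows that repeat a pose let the fingers close. It gives the time, the measured TCP pose, the force, the opening and the grip force at its end, in the units of the state.
- r.sense(): the state, without advancing time (a new reading comes with each control period).
- r.grab_frame(name): name is "scene" or "top"; returns (picture, depth): 400x640x3 uint8, red, green, blue; 400x640 float32, mm along the optical axis (not along the pixel's ray), 0 where there is no reading.
- r.get_calibration(name): a dict with "K" (3x3 intrinsics, pixels), "k1" (the pictures are not rectified: a ray, as slopes to the right and down, at radius r is drawn at 1 + k1 r^2 times it, then the intrinsics apply), "world_from_camera" (4x4, takes a point from camera to world coordinates). Camera axes: x right, y down, z forward; pixel columns grow to the right and rows downward; lengths in mm; the calibration is good to about 2 mm. A picture is of the moment at which its call begins. get_calibration takes no time and is no camera call.
- r.sign_off(): hands the job in; it is judged then, once.
The state is a dict: "clock": time; "qpos": joint angles; "qvel": joint speeds; "joint_efforts": joint torques, N m; "eef_pos": TCP position; "tcp_rot": TCP orientation; "contact_force": force on the tool from outside, world axes, zero at the start; "wrist_torque": the same for the moment, N m; "opening": opening from 0.0 (shut) to 1.0 (fully open); "grasp_force": force on a finger pad.
Only numpy, scipy, OpenCV 4.12 (cv2) and the standard library are available. Lean on these libraries where they do the work, as an engineer would, in place of code of your own. Each camera call takes 0.05 s, during which the arm holds its last target. There are 200 camera calls.

### The job

Take the loose grey levelling wedge by its heel and push it along the bench, thin end first, under the middle of the hotplate stirrer's front edge until both front feet are just clear of the bench, about 3 mm, so that I can slip new pads under them. The rear feet stay on the bench where they are: do not shove the stirrer back, and leave the beaker on it and the things around it undisturbed. Finish still holding the wedge flat on the bench with the stirrer resting on it; do not let go.

Things in the scene. Friction and masses are not known exactly. Their poses are not given: they have to be found in the camera images.
- wedge_heel (a point): Middle (half-way up, 17 mm above the underside) of the heel of the loose grey nylon wedge: a block 35 mm long, 40 mm wide and 34 mm high with ribbed sides, to be gripped across its width. The whole wedge is 140 mm long and 40 mm wide, 110 g, lying flat on the bench. Axes: x runs from heel to nose, y to the wedge's left, z up. The nose lies 122.5 mm ahead of this point.
- wedge_nose (a point): Middle of the wedge's thin front edge, 1 mm above its underside. Same axes as the heel. From here a smooth ramp, 40 mm wide, rises evenly from 2 mm to 23 mm height over 105 mm towards the heel (1 in 5, 11.3 degrees), so 5 mm of push gives 1 mm of lift.
- wedge: The whole wedge; origin under the middle of its length and width, at its underside; x to the nose, z up. The nose is at x = +70 mm, the middle of the heel at x = -52.5 mm.
- stirrer: Hotplate stirrer standing free on four feet: light grey housing 165 mm wide, 240 mm deep, with a sloping dark control panel with two knobs at the front (towards the robot); square white plate on top, 92 mm high. 2 to 2.8 kg, shared about evenly by front and rear feet. Origin at foot level under its middle; x points to its rear, y to its left as the robot sees it, z up.
- front_edge (a point): Middle of the lower front edge of the stirrer's housing, 120 mm ahead of the stirrer's middle, 12 mm above the bench; axes as the stirrer's. The flat steel underside is 12 mm above the bench everywhere. The housing is 38 mm high at this edge, rising to 77 mm some 65 mm farther back. The wedge goes in here, between the front feet (106 mm between them).
- foot_front_left (a point): Middle of the underside of the front foot on the +y side; 0 mm high while the foot stands on the bench. The rubber feet are 22 mm across and 12 mm high, 98 mm ahead of or behind the middle and 64 mm to each side; they grip the bench, so the stirrer stays put when the smooth wedge is pushed under slowly. Axes as the stirrer's.
- foot_front_right (a point): Same for the front foot on the -y side.
- beaker: Empty glass beaker, 74 mm wide and 92 mm high, standing on the stirrer's plate; to stay there upright. Origin under its middle, z up.
- tube_rack: Blue rack 210 x 105 mm with white-capped tubes, 117 mm high, on the bench beside the stirrer; leave alone. Origin under its middle.
- reagent_bottle: Glass bottle with a blue cap, 76 mm wide and 165 mm high, on the bench beside the stirrer; leave alone. Origin under its middle.
- pad_dish: Flat clear dish, 90 mm wide and 15 mm high, with the new rubber pads in it; leave alone. Origin under its middle.
There are look-alikes about, which are no part of the job. There is more than one size of the wedge; the job needs the larger. Leave any purple look-alike of the beaker alone.

How it is judged:
By the outcome, as a careful person would: the job done as asked, in the order asked, and still so for the second after the job is handed in, while the arm keeps its last pose, push and grip.
It also fails if it takes over 40 s, if anything falls off the work surface, if the arm or the gripper's body presses on something with over 40 N, if the wrist force passes 120 N, or if a joint passes its speed limit or range.

## Working session

There is one attempt and no reset: what is moved stays moved. The work goes in short steps, Python scripts to look and compute and a tool call to move; the robot and the scene stay as the last step left them, time stands still between calls to the robot, and variables do not carry over. Pictures are saved under pics/ and viewed, at most 10 in all, crops included, and the job is handed in when it is done.

Besides the shell and the picture viewer there is one more tool, called after "Emit:" as name(argument=value, ...) on one line, values as JSON. step_arm: Moves the arm, as the interface text tells. Its arguments: {"type":"object","properties":{"plan":{"type":"string"},"force":{"type":"number"}},"required":["plan"]}

```bash
mkdir -p pics
cat > h.py <<'E'
from rig import r
import numpy as np, cv2
def cloud(name):
    p,d=r.grab_frame(name); c=r.get_calibration(name); K=np.array(c["K"],float); k1=c["k1"]
    v,u=np.mgrid[0:400,0:640].astype(np.float32)
    pts=cv2.undistortPoints(np.stack([u.ravel(),v.ravel()],1)[:,None].astype(np.float64),K,np.array([k1,0,0,0.]))[:,0]
    z=d.ravel()[:,None]; P=np.hstack([pts*z,z,np.ones_like(z)])@np.array(c["world_from_camera"]).T
    P=P[:,:3].reshape(400,640,3); P[d==0]=np.nan
    return p,d,P
E
python3 - <<'E'
from h import *
for n in("scene","top"):
    p,d,P=cloud(n); np.savez("%s0.npz"%n,p=p,P=P); cv2.imwrite("pics/%s0.png"%n,p[:,:,::-1])
    print(r.get_calibration(n)["world_from_camera"])
E
```

```text
[[ 7.41908660e-01  3.98615668e-01 -5.39144776e-01  1.14144555e+03]
 [ 6.70492509e-01 -4.37024447e-01  5.99541015e-01 -5.89727190e+02]
 [ 3.36699430e-03 -8.06297204e-01 -5.91501041e-01  6.71908349e+02]
 [ 0.00000000e+00  0.00000000e+00  0.00000000e+00  1.00000000e+00]]
[[ 2.78908527e-02 -9.92083958e-01  1.22439863e-01  5.13606524e+02]
 [-9.99326615e-01 -3.05943848e-02 -2.02558778e-02  1.74826810e+01]
 [ 2.38415037e-02 -1.21792460e-01 -9.92269207e-01  9.80455217e+02]
 [ 0.00000000e+00  0.00000000e+00  0.00000000e+00  1.00000000e+00]]
```

View pics/scene0.png

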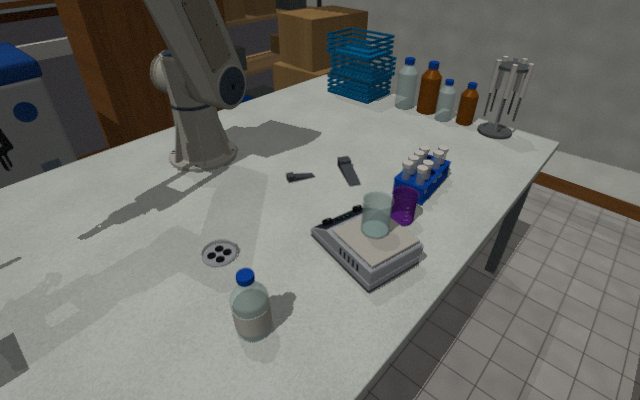

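View pics/top0.png

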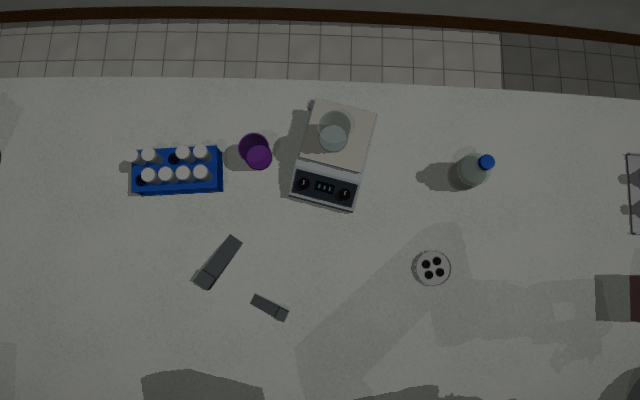

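The scene view shows the stirrer, the beaker on it, the purple beaker and two wedges. In the top view the wedge candidates are the larger at (217,262), heel at (205,280) and nose at (237,238), and the smaller at (270,307). The stirrer is at (335,155), with its front edge from (291,195) to (352,211). The purple look-alike is at (255,150). I choose the larger wedge and will now measure it and take a close crop.

Run:
```python
from h import *
f=np.load("top0.npz");p,P=f["p"],f["P"]
g=p.max(2).astype(int)
def blob(c0,c1,r0,r1,th,name):
    m=np.zeros((400,640),np.uint8); m[r0:r1,c0:c1]=(g[r0:r1,c0:c1]<th)
    n,l,s,ce=cv2.connectedComponentsWithStats(m); i=1+np.argmax(s[1:,4]); m=l==i
    Q=P[m]; Q=Q[~np.isnan(Q[:,0])]
    print(name,m.sum(),"rect",cv2.minAreaRect(Q[:,:2].astype(np.float32)),"z",np.percentile(Q[:,2],[2,50,98]))
    return m,Q
print("bench",np.nanmedian(P[230:330,320:400,2]), g[230:330,320:400].mean())
for th in(90,110):
    m,Q=blob(180,250,225,300,th,"big"); blob(240,300,285,330,th,"small")
c=Q[:,:2].mean(0);w,V=np.linalg.eigh(np.cov(Q[:,:2].T));a=V[:,1]; t=(Q[:,:2]-c)@a;s=(Q[:,:2]-c)@V[:,0]
print("c",c,"axis",a,np.degrees(np.arctan2(a[1],a[0])))
for lo in range(-80,80,10):
    k=(t>lo)&(t<=lo+10)
    if k.sum():print(lo,k.sum(),np.median(Q[k,2]).round(1),s[k].min().round(1),s[k].max().round(1))
# stirrer
m=np.zeros((400,640),bool);m[90:220,280:385]=1
z=P[...,2]; mm=m&(z>82)&(z<100); Q=P[mm]
print("plate",cv2.minAreaRect(Q[:,:2].astype(np.float32)),np.median(Q[:,2]))
mm=m&(z>15)&(z<100); n,l,s_,_=cv2.connectedComponentsWithStats(mm.astype(np.uint8));mm=l==1+np.argmax(s_[1:,4]);Q=P[mm]
print("stir",cv2.minAreaRect(Q[:,:2].astype(np.float32)),Q[:,2].min())
print("box",cv2.boxPoints(cv2.minAreaRect(Q[:,:2].astype(np.float32))))
for nm,(c0,c1,r0,r1) in dict(rack=(125,228,140,200),purple=(232,275,130,175),dish=(405,455,245,292),bottle=(445,500,145,192)).items():
    q=P[r0:r1,c0:c1].reshape(-1,3);q=q[q[:,2]>8];print(nm,q.min(0).round(),q.max(0).round())
im=p[90:320,180:400,::-1]; cv2.imwrite("pics/crop.png",cv2.resize(im,None,fx=2.6,fy=2.6,interpolation=2))
print(r.sense())
```

```text
bench -0.32922634435198006 117.647625
big 1166 rect ((496.3455810546875, 269.724365234375), (59.86702346801758, 152.1158447265625), 57.80763244628906) z [-1.57360703 13.97375983 35.9403681 ]
small 501 rect ((387.2309875488281, 132.85470581054688), (95.7586898803711, 35.70287322998047), 65.64249420166016) z [-0.75082317 10.20380049 24.80104871]
big 1234 rect ((496.4258728027344, 269.292236328125), (59.897247314453125, 152.8687744140625), 57.453025817871094) z [-2.26647139 13.00780045 35.92219202]
small 560 rect ((387.7016296386719, 132.71835327148438), (98.24115753173828, 41.73811340332031), 70.08917999267578) z [-1.74045748  9.17796218 24.7088032 ]
c [491.97614272 264.09095442] axis [-0.81077846  0.58535313] 144.172059308764
-80 54 2.1 -23.8 18.2
-70 71 4.2 -23.2 18.9
-60 69 5.5 -23.5 19.5
-50 77 8.3 -23.8 20.2
-40 77 9.6 -24.8 21.0
-30 79 11.7 -26.5 21.0
-20 83 13.2 -27.5 21.6
-10 83 15.5 -27.1 22.5
0 85 17.9 -28.3 22.7
10 89 19.7 -27.3 23.4
20 103 22.8 -29.0 23.7
30 88 33.2 -27.9 24.1
40 103 33.2 -32.2 25.4
50 95 32.8 -33.9 26.2
60 37 29.8 -31.7 25.1
70 34 -0.3 -31.2 13.0
plate ((8
[... 519 characters left out ...]
 168.]
{'clock': 0.1, 'qpos': array([-1.33743342e+00,  3.53582214e-01,  1.63405480e+00,  1.24010897e-05,
        1.15520217e+00, -2.41016438e-03]), 'qvel': array([ 0.00095482, -0.00249175, -0.00346634, -0.00099618,  0.00182513,
       -0.00196812]), 'joint_efforts': array([-6.93468082e-04, -6.06356049e+01, -3.42820501e+01, -3.90086871e-05,
        4.09033557e-03,  4.01820034e-05]), 'eef_pos': array([ 145.89981659, -607.31246723,  244.63679138]), 'tcp_rot': array([-3.14034615e+00, -1.43435298e-05,  2.35768050e-01]), 'contact_force': array([ 0.05208014,  0.17077203, -0.23021928]), 'wrist_torque': array([-0.02971894, -0.04310268,  0.02465292]), 'grasp_force': 0.0, 'opening': 0.9947511952185397}
```

View pics/crop.png

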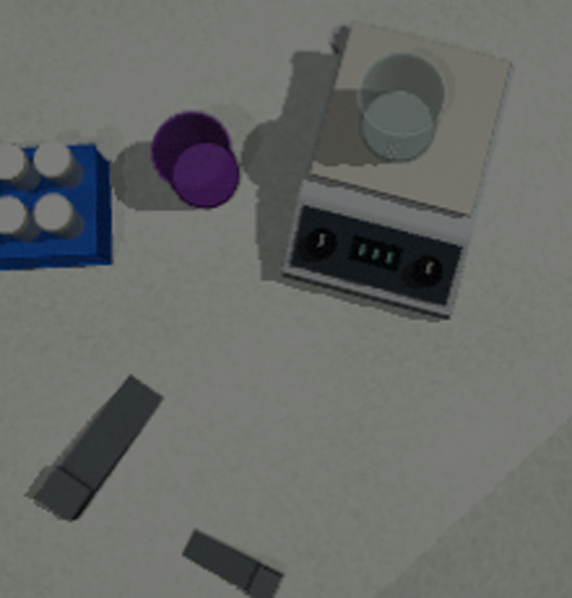

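```bash
cat > fit.py <<'E'
from h import *
from scipy.optimize import minimize
def proj(X,c):
    T=np.linalg.inv(np.array(c["world_from_camera"]));q=X@T[:3,:3].T+T[:3,3];s=q[:,:2]/q[:,2:]
    s=s*(1+c["k1"]*(s**2).sum(1,keepdims=True));K=np.array(c["K"]);return s*[K[0,0],K[1,1]]+K[:2,2]
def prism(x0,x1,h0,h1,w=20): return np.array([[x,y,z] for x,h in((x0,h0),(x1,h1)) for y in(-w,w) for z in(0,h)],float)
PR=[prism(-70,-35,34,34),prism(-35,70,23,2)]
def wedge(views,x0):
    S=4
    def cost(v):
        t=np.radians(v[2]);R=np.array([[np.cos(t),-np.sin(t),0],[np.sin(t),np.cos(t),0],[0,0,1]]);J=0
        for n,m,(c0,c1,r0,r1) in views:
            c=r.get_calibration(n);I=np.zeros(((r1-r0)*S,(c1-c0)*S),np.uint8)
            for pr in PR:
                uv=(proj(pr@R.T+[v[0],v[1],0],c)-[c0,r0]+.5)*S-.5
                cv2.fillConvexPoly(I,cv2.convexHull(np.round(uv*16).astype(np.int32)),1,shift=4)
            M=cv2.resize(m[r0:r1,c0:c1].astype(np.float32),None,fx=S,fy=S,interpolation=cv2.INTER_LINEAR)>.5
            J+=1-(M&(I>0)).sum()/(M|(I>0)).sum()
        return J
    o=minimize(cost,x0,method="Nelder-Mead",options=dict(initial_simplex=np.array(x0)+np.vstack([np.zeros(3),np.diag([6,6,5])]),xatol=.05,fatol=1e-5))
    return o.x,o.fun
def stirrer(P,prt=True):
    z=P[...,2];m=np.zeros((400,640),bool);m[90:225,280:385]=1
    Q=P[m&(z>89)&(z<95)][:,:2]; (c,s,a)=cv2.minAreaRect(Q.astype(np.float32)); yaw=np.radians(a-90)
    u=np.array([np.cos(yaw),np.sin(yaw)]);n=np.array([-u[1],u[0]])
    c=np.array(c);A=P[m];t=(A[:,:2]-c)@u;l=(A[:,:2]-c)@n;zz=A[:,2]
    k=(abs(l)<50)&(zz>16)&(zz<33)&(t<-100); fr=np.median(t[k])
    k2=(abs(l)<50)&(zz>34)&(zz<60)&(t<-80); 
    print("plate",c,s,a,"front t",fr,np.percentile(t[k],[5,25,75,95]),k.sum(),"line fit z(t)",np.polyfit(t[k2],zz[k2],1))
    k=(l>-62)&(l<62)&(zz>16)&(zz<33)&(t<-100);print("front slope deg",np.degrees(np.arctan(np.polyfit(l[k],t[k],1)[0])))
    f=c+fr*u;print("front_edge",f,"yaw",np.degrees(yaw));return f,yaw
E
python3 - <<'E'
from fit import *
ft=np.load("top0.npz");fs=np.load("scene0.npz")
B=(180,255,225,305);C=(330,365,150,192)
def dark(p,b,th):
    m=np.zeros((400,640),np.uint8);m[b[2]:b[3],b[0]:b[1]]=p[b[2]:b[3],b[0]:b[1]].max(2)<th
    n,l,s,_=cv2.connectedComponentsWithStats(m);return l==1+np.argmax(s[1:,4])
print(fs["p"][150:192,330:365].max(2)[::6,::5])
for th in(80,90):
    print(th,wedge([("top",dark(ft["p"],B,th),B)],[497,268,-35]),end=" ")
    print(wedge([("scene",dark(fs["p"],C,th),C)],[497,268,-35]))
stirrer(ft["P"])
E
```

```text
[[163 159 159 160 161 158 163]
 [161 162 149 108 161 163 161]
 [163 165  48  41  49 162 161]
 [167 163  48  65  69 169 165]
 [165 166 170  65  66  68 166]
 [171 164 172 145  68  67 165]
 [167 165 165 168 121 166 163]]
80 (array([496.7335083 , 260.78556627, -33.69911006]), np.float64(0.05851654452587163)) (array([491.51237552, 262.51287832, -34.96879072]), np.float64(0.14626912269747117))
90 (array([496.86539228, 261.30991259, -33.98008645]), np.float64(0.08945823325326929)) (array([495.3027288 , 258.95499017, -34.68311685]), np.float64(0.11517594171446288))
plate [800.91894531 -20.60359955] (150.65420532226562, 150.1042022705078) 76.54886627197266 front t -159.25516861165235 [-159.70170286 -159.41115721 -159.08573902 -158.87409845] 37 line fit z(t) [  0.67120975 145.06470077]
front slope deg -0.2634771691340383
front_edge [646.03235827  16.44169546] yaw -13.451133728027344
```

The crop shows the larger wedge at (95,450), heel at lower left and nose pointing to the upper right. The stirrer's front edge runs from (283,272) to (448,318). That confirms the choice, so I'll move the arm over to the heel, using the half-turn grasp to keep joint 6 small.

Emit:
step_arm(plan="0 0 5.5 12.8 37.4 0 0; 0 0 11 25.6 74.8 0 0; 0 0 16.5 38.4 112.2 0 0; 0 0 22 51.2 149.6 0 0; 0 0 27.5 64 187 0 0; 0 0 33 76.8 224.4 0 0; 0 0 38.5 89.6 261.8 0 0; 0 0 44 102.4 299.2 0 0")

```text
clock: 0.9
eef_pos: [248.4, -306.9, 245.1]
tcp_rot: [-3.141, -0.0, 1.007]
contact_force: [0.4, 0.4, -0.7]
opening: 0.997
grasp_force: 0.0
```

Emit:
step_arm(plan="0 0 5.5 12.8 37.4 0 0; 0 0 11 25.6 74.8 0 0; 0 0 16.5 38.4 112.2 0 0; 0 0 22 51.2 149.6 0 0; 0 0 27.5 64 187 0 0; 0 0 33 76.8 224.4 0 0; 0 0 38.5 89.6 261.8 0 0; 0 0 44 102.4 299.2 0 0")

```text
clock: 1.7
eef_pos: [350.9, -7.6, 245.4]
tcp_rot: [3.141, 0.0, 1.776]
contact_force: [1.4, -0.2, -0.2]
opening: 0.996
grasp_force: 0.0
```

Emit:
step_arm(plan="0 0 5.5 12.8 37.4 0 0; 0 0 11 25.6 74.8 -10 0; 0 0 16.5 38.4 112.2 -30 0; 0 0 22 51.2 149.6 -50 0; 0 0 27.5 64 187 -70 0; 0 0 33 76.8 224.4 -90 0; 0 0 38.5 89.6 261.8 -110 0; 0 0 44 102.4 299.2 -120 0")

```text
clock: 2.5
eef_pos: [452.5, 291.0, 123.2]
tcp_rot: [-3.139, -0.001, 2.544]
contact_force: [0.9, -1.0, 1.3]
opening: 0.997
grasp_force: 0.0
```

Run:
```python
from rig import r
s=r.sense();print(s["clock"],s["eef_pos"],s["tcp_rot"],s["qpos"],s["contact_force"])
```

```text
2.5 [452.46625995 291.01088216 123.15971339] [-3.13900940e+00 -1.01587457e-03  2.54399464e+00] [ 5.68818055e-01  3.73295382e-01  1.92111850e+00 -1.09738166e-04
  8.49953370e-01 -4.04309029e-01] [ 0.85632343 -0.96153113  1.28696853]
```

Emit:
step_arm(plan="0 0 0 0.5 -0.5 -25 0; 0 0 0 0.5 -0.5 -50 0; 0 0 0 0.5 -0.5 -75 0; 0 0 0 0.5 -0.5 -90 0; 0 0 0 0.5 -0.5 -100 0; 0 0 0 0.5 -0.5 -106 0; 0 0 0 0.5 -0.5 -106 0")

```text
clock: 3.2
eef_pos: [453.5, 289.2, 18.9]
tcp_rot: [-3.141, -0.0, 2.54]
contact_force: [0.1, -0.2, 0.8]
opening: 1.0
grasp_force: 0.0
```

Emit:
step_arm(plan="0 0 0 0 0 0 60; 0 0 0 0 0 0 90; 0 0 0 0 0 0 120; 0 0 0 0 0 0 160; 0 0 0 0 0 0 200; 0 0 0 0 0 0 200; 0 0 0 0 0 0 200", force=60)

```text
clock: 3.9
eef_pos: [454.2, 289.7, 20.1]
tcp_rot: [3.14, 0.0, 2.54]
contact_force: [-0.6, 0.2, 5.6]
opening: 0.456
grasp_force: 60.9
```

Run:
```python
from fit import *
s=r.sense();print(s["clock"],s["eef_pos"],s["tcp_rot"],s["contact_force"],s["wrist_torque"],s["opening"],s["grasp_force"])
for n in("top","scene"):
    p,d,P=cloud(n);np.savez(n+"1.npz",p=p,P=P)
    if n=="top":stirrer(P);cv2.imwrite("pics/t1.png",cv2.resize(p[130:330,160:420,::-1],None,fx=3,fy=3,interpolation=2))
```

```text
3.9 [454.18550554 289.71720927  20.13919314] [3.14039118e+00 4.87734921e-04 2.53959449e+00] [-0.63911729  0.15654411  5.63707181] [-0.06300212  0.20109663 -0.08711509] 0.4559138659782631 60.89223861694336
plate [800.84844971 -20.58325958] (150.50367736816406, 150.3031463623047) 76.77295684814453 front t -159.21945841477188 [-159.58180778 -159.33706289 -159.04341805 -158.85030453] 34 line fit z(t) [  0.67212939 145.35007666]
front slope deg -0.10937449908295836
front_edge [645.85292197  15.847803  ] yaw -13.227043151855469
```

View pics/t1.png

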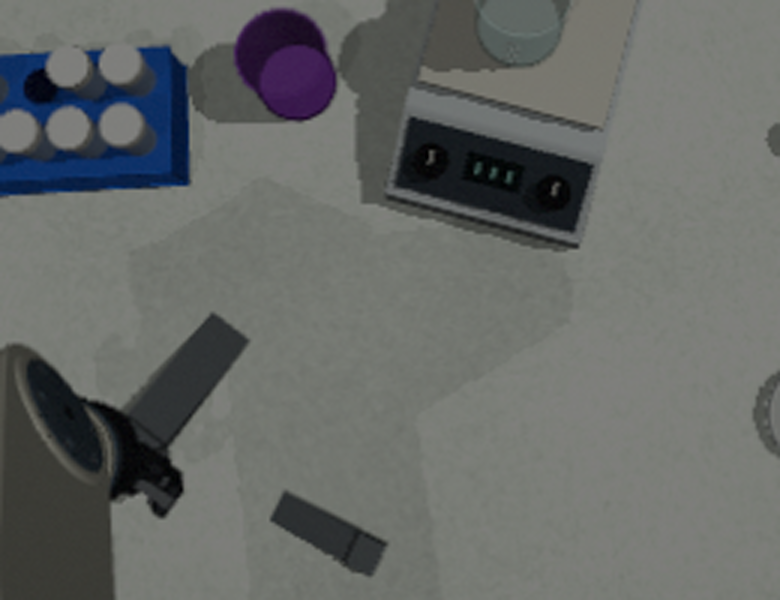

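The picture shows the jaws on the heel at about (155,470), the nose free at (230,330), and the smaller wedge at (330,535) untouched. Next I slide the wedge along the bench to line up in front of the stirrer.

Emit:
step_arm(plan="0 0 1.75 3.2 -15 0.5 200; 0 0 3.5 6.4 -35 0.5 200; 0 0 5.25 9.6 -55 0.5 200; 0 0 7 12.8 -75 0.5 200; 0 0 8.75 16 -95 0.5 200; 0 0 10.5 19.2 -115 0.5 200; 0 0 12.25 22.4 -135 0.5 200; 0 0 14 25.6 -155 0.5 200")

```text
clock: 4.8
eef_pos: [479.6, 133.7, 20.1]
tcp_rot: [3.141, 0.001, 2.785]
contact_force: [0.3, 0.2, -0.8]
opening: 0.457
grasp_force: 60.3
```

Emit:
step_arm(plan="0 0 1.75 3.2 -20 0 200; 0 0 3.5 6.4 -40 0 200; 0 0 5.25 9.6 -60 0 200; 0 0 7 12.8 -75 0 200; 0 0 7 12.8 -82 0 200; 0 0 7 12.8 -82 0 200; 0 0 7 12.8 -82 0 200")

```text
clock: 5.5
eef_pos: [492.4, 52.6, 20.1]
tcp_rot: [3.141, 0.001, 2.905]
contact_force: [1.3, -1.8, 4.2]
opening: 0.46
grasp_force: 60.7
```

```bash
cat > look.py <<'E'
import sys
from fit import *
k=sys.argv[1]
s=r.sense();print(s["clock"],s["eef_pos"].round(2),np.degrees(s["tcp_rot"]).round(2),s["contact_force"].round(2),s["wrist_torque"].round(2),s["opening"],s["grasp_force"])
for n in("top","scene"):
    p,d,P=cloud(n);np.savez(n+k+".npz",p=p,P=P)
    if n=="top":f,y=stirrer(P);pt=p
    ps=p
cv2.imwrite("pics/l%s.png"%k,np.vstack([cv2.resize(pt[130:290,240:440,::-1],(500,400),interpolation=2),]) if len(sys.argv)<3 else np.vstack([cv2.resize(pt[130:280,260:410,::-1],(300,300)),cv2.resize(ps[170:300,290:450,::-1],(300,244))]))
E
python3 look.py 2
```

```text
5.5 [492.44  52.63  20.13] [1.7999e+02 5.0000e-02 1.6646e+02] [ 1.29 -1.77  4.16] [-0.23 -0.06 -0.06] 0.46048600694196873 60.725237131118774
plate [800.96911621 -20.64291382] (150.37057495117188, 149.7063446044922) 76.73934936523438 front t -159.2502316850369 [-159.63316883 -159.38676939 -159.15988145 -158.96397564] 36 line fit z(t) [  0.67978248 146.5751846 ]
front slope deg -0.1378885277601338
front_edge [645.96503144  15.88611567] yaw -13.260650634765625
```

View pics/l2.png

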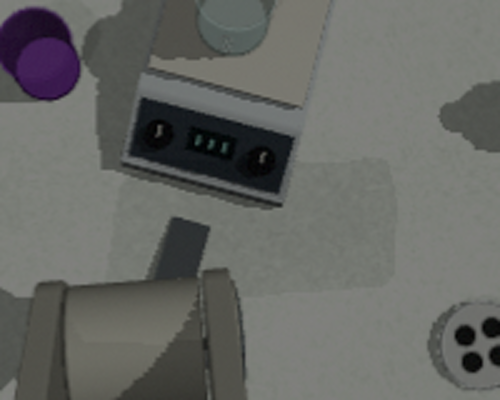

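The wedge nose is at (190,225) and lies about square to the stirrer front, whose middle is near (202,187). I'll measure the alignment.

```bash
cat > al.py <<'E'
import sys
from fit import *
f=np.load("top%s.npz"%sys.argv[1]);p,P=f["p"],f["P"];F=np.array([646,16.0]);y=np.radians(-13.26);u=np.array([np.cos(y),np.sin(y)]);n=np.array([-u[1],u[0]])
g=p.max(2).astype(int);b=(295,330,210,245)
m=np.zeros((400,640),np.uint8);m[b[2]:b[3],b[0]:b[1]]=g[b[2]:b[3],b[0]:b[1]]<75
nn,l,s,_=cv2.connectedComponentsWithStats(m);m=l==1+np.argmax(s[1:,4])
Q=P[m];t=(Q[:,:2]-F)@u;q=(Q[:,:2]-F)@n;print(m.sum(),"nose t",np.percentile(t,[98,100]))
T=[];M=[]
for a in np.arange(-80,-30,4.):
    k=(t>a)&(t<=a+4)
    if k.sum()>8:T.append(a+2);M.append((q[k].min()+q[k].max())/2);print(a+2,k.sum(),np.median(Q[k,2]).round(1),q[k].min().round(1),q[k].max().round(1))
E
python3 al.py 2
```

```text
463 nose t [-36.91196784 -34.99042504]
-78.0 27 10.3 -19.1 21.6
-74.0 26 9.4 -18.5 20.1
-70.0 28 9.1 -19.6 21.8
-66.0 26 8.3 -18.9 22.3
-62.0 25 7.2 -17.6 21.3
-58.0 30 6.8 -19.4 22.0
-54.0 25 5.0 -18.1 20.9
-50.0 26 5.1 -19.8 19.6
-46.0 25 4.4 -18.5 20.4
-42.0 25 3.6 -19.7 19.3
-38.0 24 2.2 -19.0 17.5
```

Emit:
step_arm(plan="0 0 0 7.8 -1.8 0 200; 0 0 0 17.5 -4.1 0 200; 0 0 0 29.2 -6.9 0 200; 0 0 0 40.9 -9.6 0 200; 0 0 0 52.6 -12.4 0 200; 0 0 0 62.3 -14.7 0 200; 0 0 0 70.1 -16.5 0 200; 0 0 0 74 -17.4 0 200")

```text
clock: 6.4
eef_pos: [566.3, 36.0, 20.1]
tcp_rot: [3.141, -0.001, 2.907]
contact_force: [-5.1, 0.5, 11.0]
opening: 0.458
grasp_force: 61.5
```

Emit:
step_arm(plan="0 0 0 1.5 -0.4 0 200; 0 0 0 3 -0.7 0 200; 0 0 0 4.5 -1.1 0 200; 0 0 0 6 -1.4 0 200; 0 0 0 7.5 -1.8 0 200; 0 0 0 9 -2.1 0 200; 0 0 0 10.5 -2.5 0 200; 0 0 0 12 -2.8 0 200")

```text
clock: 7.2
eef_pos: [576.1, 33.5, 20.1]
tcp_rot: [-3.141, -0.004, 2.906]
contact_force: [-11.4, 4.1, 18.4]
opening: 0.459
grasp_force: 62.5
```

```bash
python3 look.py 3
cat > tilt.py <<'E'
import sys
from fit import *
for k in sys.argv[1:]:
    P=np.load("top%s.npz"%k)["P"];y=np.radians(-13.26);u=np.array([np.cos(y),np.sin(y)]);n=np.array([-u[1],u[0]]);C=np.array([646,16.])+120*u
    t=(P[...,:2]-C)@u;q=(P[...,:2]-C)@n;z=P[...,2]
    m=(abs(q)<70)&(t>-25)&(t<110)&(z>86)&(z<97)&~((abs(q-0)<50)&(t>5))
    A=np.c_[t[m],q[m],np.ones(m.sum())];x=np.linalg.lstsq(A,z[m],rcond=None)[0]
    print(k,m.sum(),"slopes deg",np.degrees(x[:2]).round(3),"z at foot -98:",(x[2]-98*x[0]).round(2),"rear +98:",(x[2]+98*x[0]).round(2))
E
python3 tilt.py 0 1 2 3
```

```text
7.2 [576.11  33.54  20.12] [-179.98   -0.23  166.53] [-11.35   4.07  18.42] [0.81 1.62 0.09] 0.45923990061630143 62.464860677719116
0 1385 slopes deg [ 0.    -0.039] z at foot -98: 91.89 rear +98: 91.89
1 1383 slopes deg [0.07  0.112] z at foot -98: 91.85 rear +98: 92.08
2 1380 slopes deg [-0.112  0.066] z at foot -98: 92.13 rear +98: 91.75
3 1380 slopes deg [ 0.032 -0.046] z at foot -98: 91.85 rear +98: 91.96
  return _methods._mean(a, axis=axis, dtype=dtype,
  ret = ret.dtype.type(ret / rcount)
Traceback (most recent call last):
  File "look.py", line 7, in <module>
    if n=="top":f,y=stirrer(P);pt=p
                    ~~~~~~~^^^
  File "fit.py", line 29, in stirrer
    print("plate",c,s,a,"front t",fr,np.percentile(t[k],[5,25,75,95]),k.sum(),"line fit z(t)",np.polyfit(t[k2],zz[k2],1))
                                     ~~~~~~~~~~~~~^^^^^^^^^^^^^^^^^^^
IndexError: index -1 is out of bounds for axis 0 with size 0
```

Emit:
step_arm(plan="0 0 0 1 -0.2 0 200; 0 0 0 2 -0.5 0 200; 0 0 0 3 -0.7 0 200; 0 0 0 4 -0.9 0 200; 0 0 0 5 -1.2 0 200; 0 0 0 6 -1.4 0 200; 0 0 0 7 -1.6 0 200; 0 0 0 8 -1.9 0 200")

```text
clock: 8.05
eef_pos: [581.3, 32.0, 20.1]
tcp_rot: [-3.14, -0.009, 2.906]
contact_force: [-20.2, 4.4, 24.9]
opening: 0.454
grasp_force: 63.3
```

```bash
sed -i 's/;f,y=stirrer(P);pt=p/;pt=p/; s/:f,y=stirrer(P);pt=p/:pt=p/' look.py
cat >> tilt.py <<'E'
    Q=P[90:225,280:385];Q=Q[(Q[...,2]>88)&(Q[...,2]<96.5)][:,:2];print(cv2.minAreaRect(Q.astype(np.float32)))
E
for k in 4a 4b 4c; do python3 look.py $k;done; python3 tilt.py 3 4a 4b 4c
```

```text
8.05 [581.26  31.99  20.11] [-179.92   -0.53  166.52] [-20.17   4.37  24.87] [1.03 2.49 0.01] 0.45372249174983414 63.33301663398743
8.15 [581.46  31.95  20.1 ] [-179.93   -0.51  166.52] [-17.99   4.8   25.42] [0.97 2.38 0.01] 0.4562489349491881 63.173571825027466
8.25 [581.47  31.94  20.12] [-179.93   -0.5   166.52] [-19.26   5.08  25.42] [ 0.95  2.35 -0.03] 0.45768078970341997 63.174909353256226
3 1380 slopes deg [ 0.032 -0.046] z at foot -98: 91.85 rear +98: 91.96
((801.031005859375, -20.814071655273438), (151.30015563964844, 150.1745147705078), 77.20494079589844)
4a 1391 slopes deg [-0.278 -0.009] z at foot -98: 92.8 rear +98: 91.85
((801.547119140625, -20.768516540527344), (150.74598693847656, 149.90907287597656), 76.84315490722656)
4b 1395 slopes deg [-0.198  0.095] z at foot -98: 92.59 rear +98: 91.92
((801.5570678710938, -20.876426696777344), (150.40530395507812, 149.88121032714844), 76.76309967041016)
4c 1389 slopes deg [-0.254 -0.003] z at foot -98: 92.77 rear +98: 91.9
((801.5802612304688, -20.71137237548828), (150.7755126953125, 150.548828125), 76.65343475341797)
```

The lift is about 1 mm and matches the geometry. The stirrer hasn't shifted beyond the effect of its own tilt. I'll continue, easing the downward press a little.

Emit:
step_arm(plan="0 0 0 1.2 -0.3 0.1 200; 0 0 0 2.4 -0.6 0.2 200; 0 0 0 3.6 -0.8 0.3 200; 0 0 0 4.8 -1.1 0.4 200; 0 0 0 6 -1.4 0.5 200; 0 0 0 7.2 -1.7 0.6 200; 0 0 0 8.4 -2 0.6 200; 0 0 0 9.4 -2.2 0.6 200")

```text
clock: 9.15
eef_pos: [590.7, 29.6, 20.1]
tcp_rot: [-3.14, -0.009, 2.906]
contact_force: [-16.8, 3.0, 18.7]
opening: 0.457
grasp_force: 62.5
```

```bash
for k in 5a 5b 5c; do python3 look.py $k;done; python3 tilt.py 5a 5b 5c
```

```text
9.15 [590.73  29.65  20.15] [-179.91   -0.52  166.53] [-16.82   3.04  18.74] [0.83 2.09 0.02] 0.45684170756556447 62.48561382293701
9.25 [590.91  29.58  20.12] [-179.92   -0.5   166.52] [-16.22   3.39  16.88] [ 0.73  2.   -0.  ] 0.4571785328185067 62.30831980705261
9.35 [590.96  29.6   20.13] [-179.92   -0.49  166.53] [-15.59   3.89  17.46] [ 0.79  1.99 -0.02] 0.45722492361670697 62.30805158615112
5a 1379 slopes deg [-0.65   0.012] z at foot -98: 94.32 rear +98: 92.09
((802.2269287109375, -20.73296356201172), (151.01739501953125, 149.9783477783203), 76.80027770996094)
5b 1382 slopes deg [-0.696  0.03 ] z at foot -98: 94.35 rear +98: 91.97
((802.1463012695312, -20.843032836914062), (150.88340759277344, 150.0187530517578), 76.88150024414062)
5c 1381 slopes deg [-0.675  0.081] z at foot -98: 94.37 rear +98: 92.06
((801.9302978515625, -20.826744079589844), (150.66241455078125, 150.01956176757812), 76.800048828125)
```

Emit:
step_arm(plan="0 0 0 0.7 -0.2 0 200; 0 0 0 1.4 -0.3 0 200; 0 0 0 2 -0.5 0 200; 0 0 0 2 -0.5 0 200; 0 0 0 2 -0.5 0 200; 0 0 0 2 -0.5 0 200")

```text
clock: 10.05
eef_pos: [592.9, 29.1, 20.1]
tcp_rot: [-3.14, -0.009, 2.906]
contact_force: [-15.6, 3.5, 17.4]
opening: 0.459
grasp_force: 62.4
```

```bash
for k in 6a 6b 6c; do python3 look.py $k x;done; python3 tilt.py 6a 6b 6c
```

```text
10.05 [592.89  29.12  20.14] [-179.92   -0.5   166.52] [-15.59   3.52  17.37] [ 0.78  2.   -0.05] 0.4592745738734472 62.39948272705078
10.15 [592.85  29.12  20.13] [-179.92   -0.5   166.53] [-15.94   4.34  17.1 ] [0.79 1.96 0.02] 0.45272361893148977 62.39888906478882
10.25 [592.82  29.15  20.1 ] [-179.92   -0.51  166.53] [-17.43   3.2   17.46] [0.78 2.03 0.07] 0.456025922612092 62.39953279495239
6a 1382 slopes deg [-0.832  0.116] z at foot -98: 94.87 rear +98: 92.02
((801.9373779296875, -20.986053466796875), (150.8303985595703, 150.29847717285156), 77.02093505859375)
6b 1387 slopes deg [-0.853 -0.051] z at foot -98: 94.87 rear +98: 91.95
((802.5199584960938, -20.940452575683594), (150.87733459472656, 150.25184631347656), 76.87206268310547)
6c 1386 slopes deg [-0.842 -0.029] z at foot -98: 94.9 rear +98: 92.02
((802.2811889648438, -20.80689239501953), (151.1082763671875, 149.80874633789062), 76.87557983398438)
```

View pics/l6c.png

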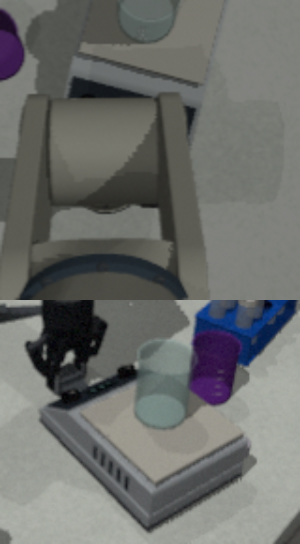

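The view shows the stirrer tilted up on the wedge, with the beaker upright at about (165,385) in the lower half, and the purple beaker and rack untouched. The front feet are about 2.9 mm up, the rear is unmoved, and the wedge is still gripped and pressed flat. I'm handing in the job.

```bash
python3 -c "
from rig import r
print(r.sign_off())"
```

```text
the job is handed in; nothing more can be done
None
```

The larger wedge is under the middle of the stirrer's front edge and both front feet are about 3 mm clear of the bench (2.9 mm measured from the plate's tilt); the rear feet have not moved, the beaker is upright, the wedge is still gripped flat on the bench, and the job is handed in at about 10 s, with no verdict returned.

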